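# Feed the red bead, then the blue bead, from the drum feeder

### The arm

A 6-joint arm with a two-finger parallel gripper is mounted at the origin on the work surface. World frame = base frame: x ahead of the robot, y to its left, z up, the work surface at z = 0. Lengths are in m, angles in rad, forces in N, time in s.
With the tool pointing down it reaches from about 0.3 to 0.775 m from the base axis. Payload 14.6 kg.
Tool frame: the origin (TCP) lies where the fingers leave the gripper's body, on its centre line; the fingertips stand 97 mm ahead of it and the grasp point (between the pads) lies 78 mm ahead of it (arm.hold_point_z is the distance from the TCP to the grasp point, in m); z points along the fingers, y is the direction in which the jaws open and shut (so a half turn about z gives the same grasp; the last joint's range is limited). The gripper opens to 94 mm and grips with 3 to 60 N. Pads are 16 mm wide; open, the fingers measure 119 mm over their backs; the gripper's body (75 mm by 177 mm) begins 78 mm behind the grasp point.
Start: joints at [-1.167, 0.3, 1.521, -0, 1.321, -0.067], TCP at [0.249, -0.49, 0.303] pointing down, gripper open.
Joint ranges: [-3.03, 3.03], [-0.79, 2.21], [0.23, 2.52], [-1.04, 4.18], [0, 3.07], [-2.55, 2.55]. Speed limits (rad/s): [2.22, 2.22, 2.57, 3.14, 3.14, 3.14].

### API

Orientations are given as a 3x3 rotation matrix whose columns are the frame's x, y, z axes.
In Python, from station import arm, optics, spot_in, silhouettes, tip_of gives the robot as it stands.
- The arm moves only by the tool arm_command, never from a script. Its argument "series" is text: rows parted by semicolons, each of 7 numbers parted by spaces: the gripper's target within -1 to 1 (fully open at 1, half-way at 0, shut at -1), then the shift along the world's x, y, z in mm, then the turn, a rotation vector about the world's x, y, z in rad. A call has 1 to 10 rows; each row shifts and turns the pose as measured when the row begins; what a row does not reach is not made up. A row lasts 1/12 s, in which the tool goes at most 41.7 mm and 7.16 degrees, less where a joint would pass 70% of its speed; a pose out of reach is approached as far as the arm can. A call with a gripper value outside its range is refused whole. The fingers move at their own pace and stop on an object; the grip force is fixed at half the most. Time passes only in rows, so rows that do not move let the fingers close. It gives the time, the measured TCP pose, the force and the opening at its end, in the units of the state.
- arm.state(): the state, without advancing time (a new reading comes with each control period).
- optics.capture(name): name is "scene" or "top" or "wrist"; returns a dict with "pixels" (420x560x3 uint8, red, green, blue), "mtx" (3x3 intrinsics, pixels), "k1" (the pictures are not rectified: a ray, as slopes to the right and down, at radius r is drawn at 1 + k1 r^2 times it, then the intrinsics apply), "eye" and "attitude" of the camera in the world. Camera axes: x right, y up, looking along -z (the intrinsics and any distortion apply to the point x, -y, -z); pixel columns grow to the right and rows downward; lengths in m; the calibration is good to about 2 mm. A picture is of the moment at which its call begins. There is no depth.
- arm.hand_in(): hands the job in, once; it reports no verdict.
Trained networks look in a picture, given as the dict that the camera call returned (one of the last four; its "shot" number tells which), for a name from the list of things; names that differ only in an ending like _2 or _b are one class to them, and where a whole thing is asked for, a point or a joint stands for the part that bears it (a point fixed in the world has none). Each returns a list of dicts, best first, with "confidence" (0 to 1); they miss things now and then, are a little off and sometimes report something else, mostly with a low value. They report only what shows in the picture. A call takes as long as a camera call.
- spot_in(picture, thing): "xyz" ([x, y, z] in m, in world coordinates, good to about 4 mm: the middle of the surface that is visible of it).
- silhouettes(picture, thing): "pixels" (420x560 bool, what is visible of it).
- tip_of(picture, thing): "xyz" ([x, y, z] in m, in world coordinates, good to about 4 mm: a listed point, or the origin of a listed thing).
The state is a dict: "time": time; "qpos": joint angles; "qd": joint speeds; "tau": joint torques, N m; "tcp_pos": TCP position; "tool_rot": TCP orientation; "ft_force": force on the tool from outside, world axes, zero at the start; "torque": the same for the moment, N m; "grip_width": opening from 0.0 (shut) to 1.0 (fully open).
Only numpy, scipy, OpenCV 4.12 (cv2) and the standard library are available. Lean on these libraries where they do the work, as an engineer would, in place of code of your own. Each camera call takes 0.05 s, during which the arm holds its last target.

### The job

On the toy-maker's bench, turn the drum of the bead feeder slowly by its yellow handle so that the red ball rolls out of the side opening into the little tray first, and then, once it lies there, turn the drum the other way so that the blue ball rolls out to join it. Leave the plain wooden balls in the drum, do not touch any ball with the gripper, and let go of the handle at the end.

Things in the scene. Friction and masses are not known exactly. Their poses are not given: they have to be found in the camera images.
- drum (a joint): Drum angle, rad, counter-clockwise from above positive; slight friction (0.08 N m, plus 0.15 per rad/s), stays where left, stops at +-3.1. Ten pockets 0.628 rad apart between upright vanes. At 0 (start: within 0.08) an empty pocket faces the opening. A ball rolls out by itself once its pocket faces the opening within 5 degrees (at 0.628 or -0.628 for the two nearest); up to 13 degrees past that the next one stays in.
- drum_grip (a point): Point on the drum's upright axis in its yellow handle, an upright flat bar across the hub: 70 mm long, 18 mm thick, 108 to 155 mm above the table; the point is at 137 mm. x along the bar, y across, z up; turns with the drum. At drum angle 0 x points to the opening and tray. Around it the hub (100 mm across) reaches 108 mm, the vanes 98 mm, the fixed green rim (214 mm across) 96 mm.
- red_ball: Red ball, 30 mm across, 10 to 16 g, origin at its centre. Lies loose in a drum pocket, centre 85 mm from the drum's axis, 84 mm above the table. To be fed first. It is in a pocket next to the opening, on either side; blue on the other. A ball counter-clockwise of the opening comes out at drum angle -0.628, a clockwise one at 0.628.
- blue_ball: Blue ball, 30 mm across, 10 to 16 g, origin at its centre. Lies loose in a drum pocket, centre 85 mm from the drum's axis, 84 mm above the table. To be fed second. It is in the pocket next to the opening on the side away from red.
- plain_ball_a: Plain pale wooden ball, 30 mm across, 10 to 16 g, origin at its centre. Lies loose in a drum pocket, centre 85 mm from the drum's axis, 84 mm above the table. In the second pocket counter-clockwise from the opening, behind a coloured ball. To stay in the drum.
- plain_ball_b: Plain pale wooden ball, 30 mm across, 10 to 16 g, origin at its centre. Lies loose in a drum pocket, centre 85 mm from the drum's axis, 84 mm above the table. In the second pocket clockwise from the opening, behind a coloured ball. To stay in the drum.
- tray_in (a point): Middle of the floor of the narrow wooden tray at the foot of the chute, 217 mm from the drum's axis, 33 mm above the table; tray 52 mm wide, 90 mm long, walls to 72 mm. x points from the drum's axis straight out through the rim's only opening (46 mm wide), z up. Tray, chute and rim are one fixed feeder. A ball takes about a second to roll down and settle.

How it is judged:
On the way, in this order (a step that is already met when the one before it is completed fails the run):
1. the red ball lies in the tray while the blue ball is still in the drum (x of red_ball in the frame of tray_in between -0.045 and 0.045 m and y of red_ball in the frame of tray_in between -0.03 and 0.03 m and z of red_ball in the frame of tray_in between 0 and 0.04 m and horizontal distance between blue_ball and drum_grip below 0.105 m), for 0.2 s.
2. the blue ball has joined the red ball in the tray (x of red_ball in the frame of tray_in between -0.045 and 0.045 m and y of red_ball in the frame of tray_in between -0.03 and 0.03 m and z of red_ball in the frame of tray_in between 0 and 0.04 m and x of blue_ball in the frame of tray_in between -0.045 and 0.045 m and y of blue_ball in the frame of tray_in between -0.03 and 0.03 m and z of blue_ball in the frame of tray_in between 0 and 0.04 m), for 0.2 s.
At the end, for the whole second after the job is handed in: The red and the blue ball lie at rest (under 0.05 m/s) in the tray (centres within 45 mm of its middle along it, 30 mm across it and 40 mm above its floor), both plain balls are still in the drum (centres within 105 mm of its axis) and the drum stands still (all of step 2 and horizontal distance between each of plain_ball_a, plain_ball_b and drum_grip below 0.105 m and linear speed of each of red_ball, blue_ball below 0.05 m/s and velocity of joint drum between -0.05 and 0.05 rad/s); the robot touches nothing.
It fails at once if a plain ball leaves the drum (horizontal distance between any of plain_ball_a, plain_ball_b and drum_grip above 0.115 m).
It fails at once if the drum is spun fast (over 4 rad/s) (velocity of joint drum above 4 rad/s or velocity of joint drum below -4 rad/s).
It fails at once if the gripper touches a ball (contact force between any of the fingers, the arm and red_ball above 0.3 N or contact force between any of the fingers, the arm and blue_ball above 0.3 N or contact force between any of the fingers, the arm and plain_ball_a above 0.3 N or contact force between any of the fingers, the arm and plain_ball_b above 0.3 N).
It also fails if it takes over 40 s, if anything falls off the work surface, if the arm or the gripper's body presses on something with over 40 N, if the wrist force passes 120 N, or if a joint passes its speed limit or range.

## Working session

There is one attempt and no reset: what is moved stays moved. The work goes in short steps, Python scripts to look and compute and a tool call to move; the robot and the scene stay as the last step left them, time stands still between calls to the robot, and variables do not carry over. Pictures are saved under pics/ and viewed, and the job is handed in when it is done.

Besides the shell and the picture viewer there is one more tool, called after "Call:" as a command line: name --argument value ..., lists and objects as JSON in quotes. arm_command: Moves the arm, as the interface text tells. Its arguments: {"type":"object","properties":{"series":{"type":"string"}},"required":["series"]}

```bash
ls; mkdir -p pics
python3 - <<'E'
from station import arm, optics, spot_in, silhouettes, tip_of
import cv2, numpy as np
s=arm.state(); print({k:np.round(v,3).tolist() for k,v in s.items()})
for c in ["top","scene"]:
    p=optics.capture(c); cv2.imwrite(f"pics/{c}0.png",p["pixels"][:,:,::-1])
    print(c,np.round(p["eye"],3),np.round(p["mtx"],1).tolist(),p["k1"])
    for t in ["drum_grip","red_ball","blue_ball","plain_ball_a","tray_in"]:
        print(t,[(np.round(d["xyz"],3).tolist(),round(d["confidence"],2)) for d in tip_of(p,t)])
E
```

```text
pics
{'time': 0.0, 'qpos': [-1.167, 0.3, 1.522, -0.0, 1.321, -0.067], 'qd': [0.0, 0.002, -0.0, -0.001, -0.001, 0.002], 'tau': [0.001, -53.182, -35.273, 0.071, 0.024, -0.0], 'tcp_pos': [0.249, -0.49, 0.302], 'tool_rot': [[0.891, 0.454, -0.0], [0.454, -0.891, 0.001], [0.0, -0.001, -1.0]], 'ft_force': [-0.394, -0.272, -0.234], 'torque': [0.03, 0.022, 0.0], 'grip_width': 0.998}
top [0.621 0.038 0.741] [[478.9, 0.0, 277.2], [0.0, 478.9, 208.0], [0.0, 0.0, 1.0]] -0.11318611437486538
drum_grip [([0.56, 0.024, 0.139], 0.62)]
red_ball [([0.624, -0.038, 0.083], 0.56)]
blue_ball [([0.639, 0.06, 0.087], 0.64)]
plain_ball_a [([0.602, 0.1, 0.082], 0.76), ([0.578, -0.059, 0.084], 0.72)]
tray_in [([0.777, -0.012, 0.031], 0.67)]
scene [ 0.982 -0.162  0.678] [[456.8, 0.0, 277.4], [0.0, 456.8, 216.4], [0.0, 0.0, 1.0]] 0.031283098088301514
drum_grip [([0.562, 0.022, 0.132], 0.85), ([0.635, 0.063, 0.081], 0.72), ([0.574, -0.06, 0.081], 0.2)]
red_ball [([0.624, -0.042, 0.086], 0.68)]
blue_ball []
plain_ball_a [([0.604, 0.099, 0.082], 0.73), ([0.573, -0.064, 0.082], 0.69), ([0.777, -0.011, 0.036], 0.69)]
tray_in [([0.778, -0.016, 0.034], 0.56)]
```

View pics/top0.png

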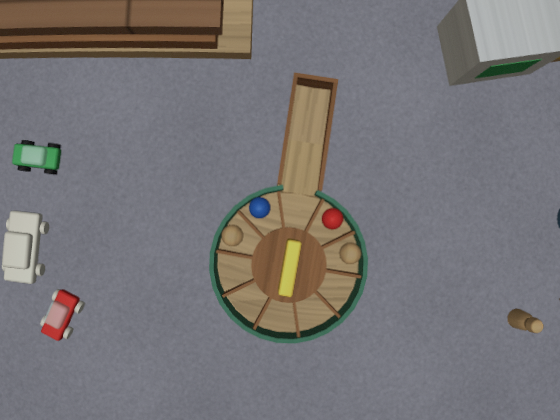

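View pics/scene0.png

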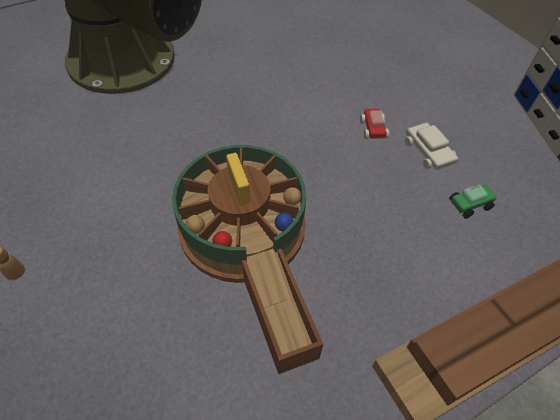

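```bash
cat > h.py <<'E'
from station import arm, optics, spot_in, silhouettes, tip_of
import cv2, numpy as np
from scipy.optimize import minimize, least_squares
def proj(p,X):
    c=(np.asarray(X)-p["eye"])@np.asarray(p["attitude"])
    u=np.stack([c[:,0]/-c[:,2],-c[:,1]/-c[:,2]],1); r2=(u**2).sum(1,keepdims=True)
    u=u*(1+p["k1"]*r2); K=np.asarray(p["mtx"]); return u*[K[0,0],K[1,1]]+K[:2,2]
def box(x,y,th):
    c,s=np.cos(th),np.sin(th)
    return np.array([[x+a*c-b*s,y+a*s+b*c,z] for a in(-.035,.035) for b in(-.009,.009) for z in(.108,.155)])
def yellow(p):
    h=cv2.cvtColor(p["pixels"],cv2.COLOR_RGB2HSV); m=cv2.inRange(h,(20,130,90),(35,255,255))
    n,l,st,_=cv2.connectedComponentsWithStats(m); i=1+np.argmax(st[1:,4]); return l==i
def ras(p,v):
    q=cv2.convexHull(proj(p,box(*v)).astype(np.float32)); m=np.zeros((420,560),np.uint8)
    S=4; big=np.zeros((420*S,560*S),np.uint8)
    cv2.fillConvexPoly(big,np.round((q+.5)*S).astype(int),255); return cv2.resize(big,(560,420),interpolation=cv2.INTER_AREA)/255.
def fitbar(ps,v0):
    ms=[yellow(p).astype(float) for p in ps]
    f=lambda v:sum(np.abs(ras(p,v)-m).sum() for p,m in zip(ps,ms))/sum(m.sum() for m in ms)
    r=minimize(f,v0,method="Nelder-Mead",options=dict(initial_simplex=np.array(v0)+np.array([[0,0,0],[.008,0,0],[0,.008,0],[0,0,.15]])))
    return r.x,r.fun
E
python3 - <<'E'
from h import *
a=optics.capture("top");b=optics.capture("scene")
for ps in([a],[b],[a,b]): print(fitbar(ps,[.561,.023,-.11]))
for p in(a,b):
  print([(t,np.round(d["xyz"],3)) for t in["drum_grip","tray_in"] for d in tip_of(p,t)[:1]])
E
```

```text
(array([ 0.56290603,  0.02261426, -0.19226753]), np.float64(0.0697372864185858))
(array([ 0.5608134 ,  0.02463605, -0.2669671 ]), np.float64(0.3540874811463047))
(array([ 0.56204362,  0.02314488, -0.21793067]), np.float64(0.2182611506140918))
[('tray_in', array([ 0.777, -0.017,  0.035]))]
[('drum_grip', array([0.564, 0.024, 0.131])), ('tray_in', array([ 0.779, -0.012,  0.032]))]
```

Call:
arm_command --series "1 16 26 0 0 0 0.12;1 16 26 0 0 0 0.12;1 16 26 0 0 0 0.12;1 16 26 0 0 0 0.12;1 16 26 0 0 0 0.12;1 16 26 0 0 0 0.12;1 16 26 0 0 0 0.12;1 16 26 0 0 0 0.12;1 16 26 0 0 0 0.12;1 16 26 0 0 0 0.12"

```text
time: 1.73
tcp_pos: [0.4113, -0.2217, 0.3025]
tool_rot: [[-0.138, 0.99, 0.001], [0.99, 0.138, -0.001], [-0.001, 0.001, -1.0]]
ft_force: [0.0, -0.4, 1.0]
grip_width: 0.999
```

Call:
arm_command --series "1 16 26 0 0 0 0.12;1 16 26 0 0 0 0.12;1 16 26 0 0 0 0.12;1 16 26 0 0 0 0.12;1 16 26 0 0 0 0.12;1 16 26 0 0 0 0.12;1 16 26 0 0 0 0.12;1 16 26 0 0 0 0.12;1 8 20 0 0 0 0.12;1 0 0 0 0 0 0.12"

```text
time: 2.57
tcp_pos: [0.5538, 0.024, 0.3035]
tool_rot: [[-0.984, 0.178, 0.005], [0.178, 0.984, 0.003], [-0.004, 0.004, -1.0]]
ft_force: [-1.7, -0.7, 0.6]
grip_width: 1.002
```

```bash
cat >> h.py <<'E'
def st():
    s=arm.state(); R=np.array(s["tool_rot"]); print("t",round(s["time"],2),"tcp",np.round(s["tcp_pos"],4),"yaw",round(np.arctan2(R[1,0],R[0,0])%(2*np.pi),3),"z",np.round(R[:,2],3),"F",np.round(s["ft_force"],1),"T",np.round(s["torque"],2),"g",round(s["grip_width"],3),"q",np.round(s["qpos"],2))
    return s
E
python3 - <<'E'
from h import *
st(); p=optics.capture("wrist"); cv2.imwrite("pics/w1.png",p["pixels"][:,:,::-1])
E
```

```text
t 2.57 tcp [0.5538 0.024  0.3035] yaw 2.963 z [ 0.005  0.003 -1.   ] F [-1.7 -0.7  0.6] T [ 0.03 -0.1  -0.  ] g 1.002 q [-0.02  0.31  1.51  0.    1.32 -1.42]
```

View pics/w1.png

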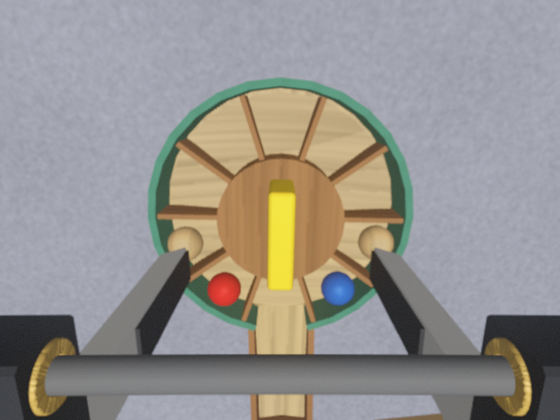

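Run:
```python
from h import *
p=optics.capture("wrist"); print(fitbar([p],[.562,.023,-.19]), np.round(p["eye"],3))
st()
```

```text
(array([ 0.56239274,  0.02339568, -0.20410842]), np.float64(0.05670436398858609)) [0.474 0.036 0.385]
t 2.67 tcp [0.5531 0.0217 0.3034] yaw 2.958 z [ 0.004  0.002 -1.   ] F [-0.3 -0.1  0.1] T [ 0.08 -0.17 -0.04] g 1.001 q [-0.03  0.31  1.51  0.    1.32 -1.42]
```

Call:
arm_command --series "1 9 1.5 -20 0 0 -0.014;1 0 0 -20 0 0 0;1 0 0 -20 0 0 0;1 0 0 -15 0 0 0;1 0 0 -8 0 0 0;1 0 0 0 0 0 0;1 0 0 0 0 0 0"

```text
time: 3.25
tcp_pos: [0.5614, 0.0191, 0.2193]
tool_rot: [[-0.973, 0.232, 0.008], [0.232, 0.973, 0.001], [-0.007, 0.003, -1.0]]
ft_force: [0.1, -0.2, 0.2]
grip_width: 1.001
```

Run:
```python
from h import *
st()
```

```text
t 3.25 tcp [0.5614 0.0191 0.2193] yaw 2.907 z [ 0.008  0.001 -1.   ] F [ 0.1 -0.2  0.2] T [ 0.02 -0.11  0.03] g 1.001 q [-0.03  0.4   1.58  0.    1.15 -1.37]
```

Call:
arm_command --series "1 1 4 -2 0 0.008 0.037;1 0 0 0 0 0 0"

```text
time: 3.42
tcp_pos: [0.5627, 0.0224, 0.2191]
tool_rot: [[-0.98, 0.199, 0.002], [0.199, 0.98, 0.001], [-0.001, 0.002, -1.0]]
ft_force: [-0.6, -0.3, 0.9]
grip_width: 1.0
```

Run:
```python
from h import *
st()
```

```text
t 3.42 tcp [0.5627 0.0224 0.2191] yaw 2.941 z [ 0.002  0.001 -1.   ] F [-0.6 -0.3  0.9] T [ 0.06 -0.18 -0.03] g 1.0 q [-0.03  0.41  1.58  0.    1.15 -1.4 ]
```

Well aligned; close.

Call:
arm_command --series "-1 0 0 0 0 0 0;-1 0 0 0 0 0 0;-1 0 0 0 0 0 0;-1 0 0 0 0 0 0;-1 0 0 0 0 0 0;-1 0 0 0 0 0 0;-1 0 0 0 0 0 0;-1 0 0 0 0 0 0"

```text
time: 4.08
tcp_pos: [0.5633, 0.0215, 0.2226]
tool_rot: [[-0.979, 0.206, 0.007], [0.206, 0.979, 0.001], [-0.007, 0.002, -1.0]]
ft_force: [-0.5, -0.0, 0.3]
grip_width: 0.469
```

Run:
```python
from h import *
st()
p=optics.capture("top"); cv2.imwrite("pics/t2.png",p["pixels"][:,:,::-1])
```

```text
t 4.08 tcp [0.5633 0.0215 0.2226] yaw 2.934 z [ 0.007  0.001 -1.   ] F [-0.5 -0.   0.3] T [ 0.01 -0.16  0.02] g 0.469 q [-0.03  0.4   1.57  0.    1.16 -1.39]
```

View pics/t2.png

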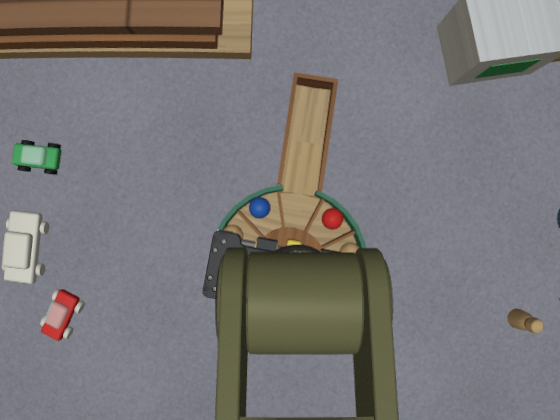

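Call:
arm_command --series "-1 0 1.5 -3 0 0.006 0;-1 0 0 -1.5 0 0 0;-1 0 0.5 -1 0 0 0;-1 0 0 -0.5 0 0 0;-1 0 0 -0.5 0 0 0;-1 0 0 -0.5 0 0 0"

```text
time: 4.63
tcp_pos: [0.5633, 0.0235, 0.2164]
tool_rot: [[-0.979, 0.205, 0.0], [0.205, 0.979, -0.0], [-0.001, 0.0, -1.0]]
ft_force: [-3.2, 0.7, 7.4]
grip_width: 0.192
```

Run:
```python
from h import *
st()
```

```text
t 4.63 tcp [0.5633 0.0235 0.2164] yaw 2.935 z [ 0. -0. -1.] F [-3.2  0.7  7.4] T [-0.12  0.52  0.01] g 0.192 q [-0.02  0.41  1.58 -0.    1.15 -1.39]
```

Call:
arm_command --series "-1 0 0 0 0 0 0.06;-1 0 0 0 0 0 0.06;-1 0 0 0 0 0 0.06;-1 0 0 0 0 0 0.06;-1 0 0 0 0 0 0.06;-1 0 0 0 0 0 0.06"

```text
time: 5.13
tcp_pos: [0.5633, 0.0237, 0.2164]
tool_rot: [[-0.986, -0.165, 0.0], [-0.165, 0.986, -0.0], [-0.0, -0.0, -1.0]]
ft_force: [-0.7, 0.1, 1.5]
grip_width: 0.187
```

Run:
```python
from h import *
st()
```

```text
t 5.13 tcp [0.5633 0.0237 0.2164] yaw 3.307 z [ 0. -0. -1.] F [-0.7  0.1  1.5] T [-0.03 -0.02 -0.22] g 0.187 q [-0.02  0.41  1.58 -0.    1.15 -1.76]
```

Call:
arm_command --series "-1 0 0 0 0 0 0.06;-1 0 0 0 0 0 0.06;-1 0 0 0 0 0 0.06;-1 0 0 0 0 0 0.05;-1 0 0 0 0 0 0.04;-1 0 0 0 0 0 0.02;-1 0 0 0 0 0 0;-1 0 0 0 0 0 0;-1 0 0 0 0 0 0;-1 0 0 0 0 0 0"

```text
time: 5.97
tcp_pos: [0.5632, 0.0238, 0.2164]
tool_rot: [[-0.891, -0.454, 0.0], [-0.454, 0.891, -0.0], [-0.0, -0.0, -1.0]]
ft_force: [-0.8, -0.3, 1.8]
grip_width: 0.191
```

Run:
```python
from h import *
st()
p=optics.capture("top"); cv2.imwrite("pics/t3.png",p["pixels"][:,:,::-1])
```

```text
t 5.97 tcp [0.5632 0.0238 0.2164] yaw 3.612 z [ 0. -0. -1.] F [-0.8 -0.3  1.8] T [-0.01 -0.02  0.06] g 0.191 q [-0.02  0.41  1.58 -0.    1.15 -2.06]
```

View pics/t3.png

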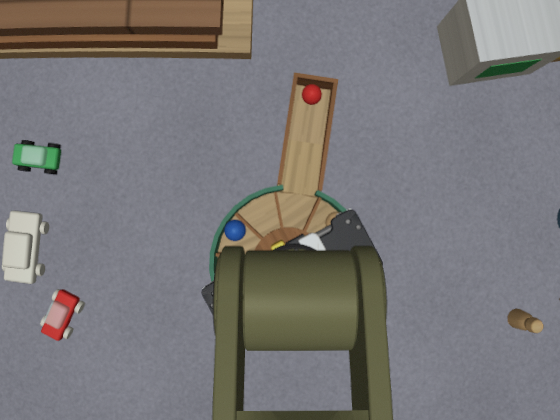

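Call:
arm_command --series "-1 0 0 0 0 0 0;-1 0 0 0 0 0 0;-1 0 0 0 0 0 0;-1 0 0 0 0 0 0;-1 0 0 0 0 0 0;-1 0 0 0 0 0 0;-1 0 0 0 0 0 0;-1 0 0 0 0 0 0;-1 0 0 0 0 0 0;-1 0 0 0 0 0 0"

```text
time: 6.85
tcp_pos: [0.5632, 0.0238, 0.2164]
tool_rot: [[-0.892, -0.453, 0.0], [-0.453, 0.892, -0.0], [-0.0, -0.0, -1.0]]
ft_force: [-0.4, 0.3, 1.5]
grip_width: 0.188
```

```bash
cat >> h.py <<'E'
def balls(p,names=("red_ball","blue_ball","plain_ball_a")):
    for n in names: print(n,[(np.round(d["xyz"],3).tolist(),round(d["confidence"],2)) for d in tip_of(p,n)])
E
python3 - <<'E'
from h import *
st()
balls(optics.capture("top"));balls(optics.capture("scene"))
E
```

```text
t 6.85 tcp [0.5632 0.0238 0.2164] yaw 3.611 z [ 0. -0. -1.] F [-0.4  0.3  1.5] T [ 0.   -0.05  0.08] g 0.188 q [-0.02  0.41  1.58 -0.    1.15 -2.06]
red_ball [([0.806, -0.018, 0.042], 0.88)]
blue_ball [([0.608, 0.095, 0.087], 0.92)]
plain_ball_a [([0.619, -0.041, 0.086], 0.61)]
red_ball [([0.808, -0.021, 0.048], 0.51)]
blue_ball [([0.606, 0.096, 0.081], 0.65)]
plain_ball_a [([0.552, 0.106, 0.085], 0.73), ([0.614, -0.045, 0.082], 0.51)]
```

Call:
arm_command --series "-1 0 0 0 0 0 -0.06;-1 0 0 0 0 0 -0.07;-1 0 0 0 0 0 -0.07;-1 0 0 0 0 0 -0.07;-1 0 0 0 0 0 -0.07;-1 0 0 0 0 0 -0.07;-1 0 0 0 0 0 -0.07;-1 0 0 0 0 0 -0.07;-1 0 0 0 0 0 -0.07;-1 0 0 0 0 0 -0.06"

```text
time: 8.08
tcp_pos: [0.5633, 0.0236, 0.2164]
tool_rot: [[-0.972, 0.237, -0.0], [0.237, 0.972, -0.001], [-0.0, -0.001, -1.0]]
ft_force: [-1.2, -1.0, 1.3]
grip_width: 0.19
```

Run:
```python
from h import *
st()
balls(optics.capture("top"))
```

```text
t 8.08 tcp [0.5633 0.0236 0.2164] yaw 2.903 z [-0.    -0.001 -1.   ] F [-1.2 -1.   1.3] T [ 0.01 -0.05  0.21] g 0.19 q [-0.02  0.41  1.58 -0.    1.15 -1.35]
red_ball [([0.806, -0.016, 0.046], 0.83)]
blue_ball [([0.638, 0.063, 0.089], 0.84)]
plain_ball_a [([0.581, -0.059, 0.084], 0.69), ([0.593, 0.102, 0.085], 0.52)]
```

Remaining −0.56.

Call:
arm_command --series "-1 0 0 0 0 0 -0.06;-1 0 0 0 0 0 -0.07;-1 0 0 0 0 0 -0.07;-1 0 0 0 0 0 -0.07;-1 0 0 0 0 0 -0.07;-1 0 0 0 0 0 -0.07;-1 0 0 0 0 0 -0.06;-1 0 0 0 0 0 -0.05;-1 0 0 0 0 0 -0.03;-1 0 0 0 0 0 0"

```text
time: 9.12
tcp_pos: [0.5633, 0.0234, 0.2164]
tool_rot: [[-0.707, 0.707, -0.001], [0.707, 0.707, -0.001], [-0.0, -0.002, -1.0]]
ft_force: [-1.7, -1.1, 1.4]
grip_width: 0.19
```

Run:
```python
from h import *
st()
balls(optics.capture("top"))
```

```text
t 9.12 tcp [0.5633 0.0234 0.2164] yaw 2.356 z [-0.001 -0.001 -1.   ] F [-1.7 -1.1  1.4] T [ 0.07 -0.07 -0.11] g 0.19 q [-0.02  0.41  1.58 -0.    1.15 -0.81]
red_ball [([0.806, -0.018, 0.043], 0.62)]
blue_ball [([0.67, 0.002, 0.079], 0.69)]
plain_ball_a []
```

Call:
arm_command --series "-1 0 0 0 0 0 -0.01;-1 0 0 0 0 0 0;-1 0 0 0 0 0 0;-1 0 0 0 0 0 0;-1 0 0 0 0 0 0;-1 0 0 0 0 0 0;-1 0 0 0 0 0 0;-1 0 0 0 0 0 0;-1 0 0 0 0 0 0;-1 0 0 0 0 0 0"

```text
time: 10.15
tcp_pos: [0.5633, 0.0234, 0.2164]
tool_rot: [[-0.702, 0.712, -0.001], [0.712, 0.702, -0.001], [-0.0, -0.002, -1.0]]
ft_force: [-1.4, -0.4, 1.3]
grip_width: 0.189
```

Run:
```python
from h import *
st()
p=optics.capture("top"); balls(p); cv2.imwrite("pics/t4.png",p["pixels"][:,:,::-1])
p=optics.capture("scene"); balls(p)
```

```text
t 10.15 tcp [0.5633 0.0234 0.2164] yaw 2.35 z [-0.001 -0.001 -1.   ] F [-1.4 -0.4  1.3] T [ 0.01 -0.12 -0.09] g 0.189 q [-0.02  0.41  1.58 -0.    1.15 -0.8 ]
red_ball [([0.805, -0.02, 0.044], 0.88)]
blue_ball []
plain_ball_a []
red_ball [([0.807, -0.02, 0.047], 0.56)]
blue_ball [([0.77, -0.014, 0.049], 0.75)]
plain_ball_a [([0.528, -0.057, 0.082], 0.69), ([0.636, 0.069, 0.084], 0.63)]
```

View pics/t4.png

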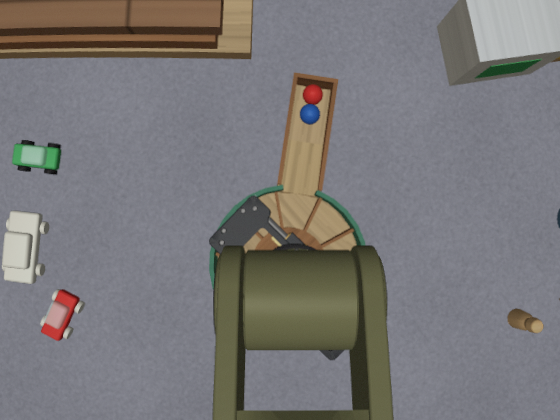

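Call:
arm_command --series "0 0 0 0 0 0 0;0 0 0 0 0 0 0;0 0 0 0 0 0 0;0 0 0 0 0 0 0;0 0 0 0 0 0 0;0 0 0 0 0 0 0"

```text
time: 11.05
tcp_pos: [0.5632, 0.0236, 0.2159]
tool_rot: [[-0.703, 0.711, -0.002], [0.711, 0.703, -0.001], [0.0, -0.002, -1.0]]
ft_force: [0.4, -0.4, 0.8]
grip_width: 0.498
```

Call:
arm_command --series "0 0 0 10 0 0 0;0 0 0 15 0 0 0;0 0 0 20 0 0 0;0 0 0 25 0 0 0;0 0 0 25 0 0 0;0 -20 0 20 0 0 0;0 -30 0 0 0 0 0;0 -30 0 0 0 0 0;0 -30 0 0 0 0 0;0 0 0 0 0 0 0"

```text
time: 11.88
tcp_pos: [0.4478, 0.0236, 0.3417]
tool_rot: [[-0.703, 0.711, 0.001], [0.711, 0.703, -0.001], [-0.001, -0.0, -1.0]]
ft_force: [0.3, 0.5, 0.4]
grip_width: 0.501
```

Run:
```python
from h import *
st()
p=optics.capture("top"); balls(p); cv2.imwrite("pics/t5.png",p["pixels"][:,:,::-1])
p=optics.capture("scene"); balls(p); cv2.imwrite("pics/s5.png",p["pixels"][:,:,::-1])
st()
```

```text
t 11.88 tcp [0.4478 0.0236 0.3417] yaw 2.35 z [ 0.001 -0.001 -1.   ] F [0.3 0.5 0.4] T [ 0.02 -0.14  0.02] g 0.501 q [-0.03  0.04  1.73 -0.    1.37 -0.81]
red_ball []
blue_ball [([0.777, -0.016, 0.051], 0.86)]
plain_ball_a [([0.632, 0.069, 0.084], 0.78), ([0.533, -0.053, 0.087], 0.71)]
red_ball [([0.807, -0.02, 0.047], 0.77), ([0.638, 0.068, 0.086], 0.57)]
blue_ball [([0.637, 0.066, 0.085], 0.66), ([0.77, -0.011, 0.048], 0.65)]
plain_ball_a [([0.636, 0.071, 0.086], 0.77), ([0.53, -0.057, 0.084], 0.64)]
t 12.28 tcp [0.4517 0.0235 0.34  ] yaw 2.35 z [-0.001 -0.001 -1.   ] F [ 0.1 -0.   0.4] T [-0.02 -0.15  0.05] g 0.501 q [-0.03  0.05  1.73 -0.    1.37 -0.81]
```

View pics/s5.png

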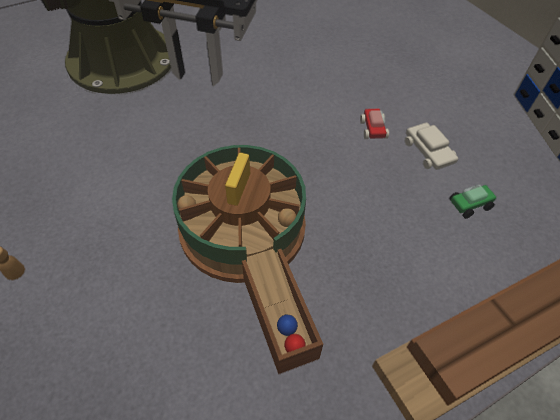

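The red ball (295,344) and the blue ball (287,325) lie in the tray. Both plain balls (187,203 and 287,217) are in the drum, and the gripper is clear of everything. I'm handing in.

```bash
python3 -c "
from station import arm
print(arm.hand_in())"
```

```text
the job is handed in; nothing more can be done
None
```

The red ball came out first and the blue ball followed. Both lay in the tray when I handed the job in at about 12 s; hand-in gives no verdict.

- **What I did:** I gripped the yellow handle and turned the drum slowly to about +0.63 rad until the red ball had settled in the tray. I then turned it to about −0.63 rad, waited for the blue ball to join it, let go and lifted the gripper away.
- **Last checks:** The final scene picture shows red and blue in the tray, about 30 mm and under 5 mm from its middle along it. Both plain balls are still in the drum, and the gripper is clear with no contact force.
- **Disagreements:** In the last top picture the network did not report the red ball. In the last scene picture it also reported "red" and "blue" at a plain ball's place. The scene picture itself shows all four balls clearly where stated.
- **Not measured:** I did not measure the drum's or balls' speeds. The blue ball's estimated position stayed within the networks' error over the last two seconds.

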